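Pass the condiment caddy to the other hanger

ROBOT

A 6-joint arm with a two-finger parallel gripper is mounted at the origin on the work surface. World frame = base frame: x ahead of the robot, y to its left, z up, the work surface at z = 0. Lengths are in m, angles in rad, forces in N, time in s.
With the tool pointing down it reaches from about 0.35 to 0.975 m from the base axis. Payload 7.1 kg.
Tool frame: the origin (TCP) lies midway between the tips of the shut fingers; the grasp point (between the pads) lies 19 mm behind it; z points along the fingers, y is the line along which they close (so a half turn about z gives the same grasp; the last joint's range is limited). The gripper opens to 88 mm and grips with 3 to 60 N. Pads are 20 mm wide; open, the fingers measure 115 mm over their backs; the gripper's body (75 mm by 178 mm) begins 61 mm behind the grasp point.
Start: joints at [-0.019, 0.423, 1.63, -0, 1.089, -0.019], TCP at [0.625, 0, 0.223] pointing down, gripper open.
Joint ranges: [-3, 3], [-0.9, 2.11], [0.09, 2.58], [-1.31, 4.45], [0.11, 2.69], [-2.54, 2.54]. Speed limits (rad/s): [2.39, 2.39, 3.01, 3.14, 3.14, 3.14].

INTERFACE

Orientations are given as a unit quaternion [w, x, y, z].
In Python, from station import move_pose, movel, movej, command_gripper, wait, inverse_kinematics, read_camera, camera_info, MotionError, job_done, get_time, get_joint_pos, get_qvel, get_effort, get_tcp_pos, get_ee_rot, get_ft_force, get_ft_torque, get_grip_width, get_finger_force gives the robot as it stands. Calls block until the motion is done:
- move_pose(position, orientation): joint-space move of the TCP to a pose.
- movel(position, frame=None, v=0.15, until_force=None): straight line of the TCP; frame=None keeps the orientation; v is the mean speed in m/s. With until_force (N) it stops when the force on the tool has changed by that much, and returns True; else False.
- movej(angles): joint-space move.
- command_gripper(opening): opening from 0.0 (shut) to 1.0 (fully open); the grip force is fixed at half the most; returns when the fingers have stopped.
- wait(seconds).
- inverse_kinematics(position, orientation): joint angles nearest the present ones, or None.
- read_camera(name): name is "scene" or "side" or "wrist"; returns the picture (420x560x3 uint8, red, green, blue); there is no depth.
- camera_info(name): a dict with "intrinsics" (3x3 intrinsics, pixels), "T" (4x4, takes a point from camera to world coordinates); the wrist camera has in their place "tool_from_camera" (4x4, takes a point from camera to tool coordinates, whose origin is the TCP and whose axes are the flange's). Camera axes: x right, y up, looking along -z (the intrinsics and any distortion apply to the point x, -y, -z); pixel columns grow to the right and rows downward; lengths in m; the calibration is good to about 2 mm. A picture is of the moment at which its call begins: read the wrist's pose just before it. camera_info takes no time and is no camera call.
A pose or a line that the arm cannot do raises MotionError and nothing moves.
- job_done(): hands the job in; it is judged then, once.
Readings, each from a call of its own:
- get_time(): time.
- get_joint_pos(): joint angles.
- get_qvel(): joint speeds.
- get_effort(): joint torques, N m.
- get_tcp_pos(): TCP position.
- get_ee_rot(): TCP orientation.
- get_ft_force(): force on the tool from outside, world axes, zero at the start.
- get_ft_torque(): the same for the moment, N m.
- get_grip_width(): opening from 0.0 (shut) to 1.0 (fully open).
- get_finger_force(): force on a finger pad.
Only numpy, scipy, OpenCV 4.12 (cv2) and the standard library are available. Lean on these libraries where they do the work, as an engineer would, in place of code of your own. Each camera call takes 0.05 s, during which the arm holds its last target. There are 200 camera calls.

TASK

Move the condiment caddy from the stand it hangs on to the other, empty stand: lift it off and carry it across level with the jars upright in it, never setting it down and leaving everything else on the table where it is. Hang its bar in the dips behind the upturned ends of both prongs, feeling for the dips gently because the thin prongs bend easily, and keep hold of it until the bar is sitting down in the dips; then let go and leave it hanging still.

Things in the scene. Friction and masses are not known exactly. Their poses are not given: they have to be found in the camera images.
- caddy_grip (a point): Steel-wire caddy with two jars, 0.35 to 0.53 kg in all. A round hanging bar, 7 mm thick, 148 mm long, runs level along its y, 150 mm above its underside, with a round wooden grip 14 mm thick, 44 mm long on its middle. This point: the grip's centre; z is up (tilt must stay under 0.26 rad). Take the grip from above, fingers closing along the caddy's x. The bar starts in the dips of stand_a.
- caddy_floor (a point): Centre of the caddy's underside. The basket is 70 mm deep (x), 134 mm wide (y), walls 45 mm high, front and back alike; wires go from its ends up to the bar's ends. It hangs 86 mm above the table; the underside must stay over 60 mm above it.
- stand_a: Stand on which the caddy hangs at first (left or right): foot plate 170 x 150 x 8 mm fixed to the table, post 16 mm thick, clamp block on top, and a fork of two parallel level prongs, round steel 6 mm, 46 mm either side of the post (y = +46, -46). Origin: post axis at table height. Prongs point along its -x, roughly to the robot. Nothing on it is over 257 mm high.
- dip_a (a point): Midpoint between the two dips of stand_a, 120 mm from its post axis, on the axis of a bar lying in them. Going outward a prong is level (axis 240 mm above the table), falls within 5 mm into a dip with a floor 10 mm long, 10 mm lower, then turns up to an end 257 mm high, 15 mm outward of the dip's middle. A bar on the level run has its axis at 246.5 mm, in the dips at 236.5 mm.
- stand_b: The empty stand, built like stand_a (same origin, axes, heights, dips), but its fork was slid through the clamp block and clamped elsewhere: post axis to middle of the dips is 90 to 150 mm, not reported, to be felt or seen. A bar laid across the level run 70 to 75 mm from the post axis is behind the dips in every case. The caddy must never load a stand with over 20 N, its weight included.
- block_b (a point): Centre of stand_b's dark clamp block (26 mm along the prongs, 112 mm across, 20 mm high) on the post, 240 mm above the table. The fork runs through it and also sticks out behind. The clamp holds the fork against the allowed 20 N.
- jar_pickle_mid (a point): Glass jar with red lid, 52 mm across, 60 mm high, loose in the caddy's +y pocket; this point is its centre, z its up axis. It must not tilt by more than 0.35 rad nor leave its pocket.
- jar_salt_mid (a point): White jar with steel lid, 52 mm across, 60 mm high, loose in the caddy's -y pocket; this point is its centre, z its up axis. It must not tilt by more than 0.35 rad nor leave its pocket.
- leaf_plate: Bystander: empty steel plate in the shape of a banana leaf, 300 mm long along its y, 125 mm wide, 11 mm high, on the table. Origin: centre of its underside. Leave it in place (within 15 mm).
- bowl: Bystander: white ceramic soup bowl, 120 mm across, 52 mm high. Origin: centre of its underside. Leave it in place (within 15 mm).
- spoon: Bystander: steel serving spoon, 190 mm long, lying on the table. Leave it in place (within 15 mm).
- lid_box: Bystander: wooden box with a sliding lid that ends against a small brass press button, 100 x 180 mm, 56 mm high. Origin: centre of its underside. Leave it in place (within 15 mm).

How it is judged:
By the outcome, as a careful person would: the job done as asked, in the order asked, and still so for the second after the job is handed in, with the robot touching nothing.
It also fails if it takes over 72 s, if anything falls off the work surface, if the arm or the gripper's body presses on something with over 40 N, if the wrist force passes 120 N, or if a joint passes its speed limit or range.

## Working session

There is one attempt and no reset: what is moved stays moved. The work goes in short steps, each a Python script; the robot and the scene stay as the last script left them, time stands still between calls to the robot, and variables do not carry over. Pictures are saved under pics/ and viewed, at most 10 in all, crops included, and the job is handed in when it is done.

```bash
mkdir -p pics; ls
python3 - <<'E'
from station import *
import cv2,numpy as np
for n in ("scene","side","wrist"):
    im=read_camera(n); cv2.imwrite(f"pics/{n}0.png",im[:,:,::-1]); 
    print(n,{k:np.round(v,4).tolist() if not isinstance(v,str) else v for k,v in camera_info(n).items()})
print(get_ee_rot(),get_time())
E
```

```text
pics
scene {'intrinsics': [[516.5981, 0.0, 281.992], [0.0, 516.5981, 214.1577], [0.0, 0.0, 1.0]], 'T': [[0.2484, -0.7621, 0.5979, 1.238], [0.9686, 0.1901, -0.1601, -0.1429], [0.0083, 0.6189, 0.7854, 1.0303], [0.0, 0.0, 0.0, 1.0]]}
side {'intrinsics': [[424.9002, 0.0, 281.0589], [0.0, 424.9002, 210.5766], [0.0, 0.0, 1.0]], 'T': [[-0.9658, 0.1849, -0.1818, 0.3811], [-0.2591, -0.7173, 0.6468, 0.7349], [-0.0108, 0.6718, 0.7407, 0.9449], [0.0, 0.0, 0.0, 1.0]]}
wrist {'intrinsics': [[361.1848, 0.0, 278.4862], [0.0, 361.1848, 209.648], [0.0, 0.0, 1.0]], 'tool_from_camera': [[0.0004, 0.9608, 0.2772, 0.0759], [1.0, -0.0001, -0.0011, -0.0003], [-0.001, 0.2772, -0.9608, -0.1625], [0.0, 0.0, 0.0, 1.0]]}
[-4.00550966e-04  7.07115919e-01  7.07097411e-01 -4.09360079e-04] 0.15
```

View pics/scene0.png

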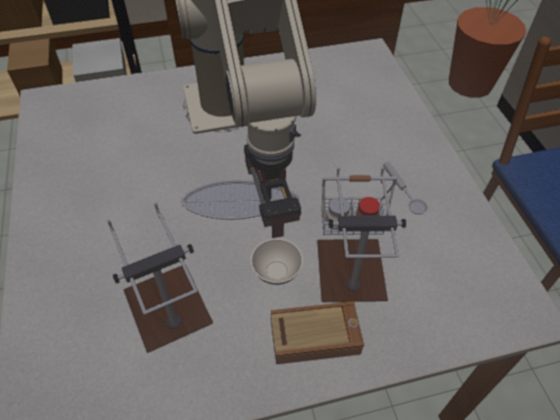

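View pics/side0.png

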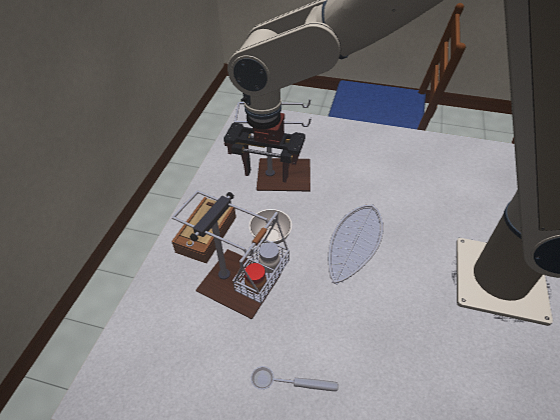

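The scene picture has the caddy on stand_a at the right (+y), with the grip at about (360,178) and the post foot at (352,285). Empty stand_b is at the left, with its block at (153,263) and prong ends at (111,222) and (157,206). Next I'll take closer wrist views of both.

```bash
cat > h.py <<'E'
from station import *
import cv2,numpy as np
from scipy.spatial.transform import Rotation as R
def camT(n):
    ci=camera_info(n)
    if n!="wrist": return ci["intrinsics"],np.array(ci["T"])
    q=get_ee_rot(); T=np.eye(4); T[:3,:3]=R.from_quat(np.roll(q,-1)).as_matrix(); T[:3,3]=get_tcp_pos()
    return ci["intrinsics"],T@np.array(ci["tool_from_camera"])
def ray(K,T,uv,z):
    d=T[:3,:3]@np.array([(uv[0]-K[0,2])/K[0,0],-(uv[1]-K[1,2])/K[1,1],-1]); o=T[:3,3]
    return o+d*(z-o[2])/d[2]
def proj(K,T,p):
    c=T[:3,:3].T@(np.asarray(p)-T[:3,3]); return np.array([K[0,2]+K[0,0]*c[0]/-c[2],K[1,2]+K[1,1]*-c[1]/-c[2]])
def down(yaw):  # fingers close along yaw direction (world x at yaw=0)
    M=R.from_euler('z',yaw).as_matrix()@np.array([[0,1,0],[1,0,0],[0,0,-1.]]) 
    return np.roll(R.from_matrix(M).as_quat(),1)
def snap(n,f):
    KT=camT(n); im=read_camera(n); cv2.imwrite(f"pics/{f}.png",im[:,:,::-1]); np.savez(f"pics/{f}.npz",K=KT[0],T=KT[1]); return im,KT
E
python3 - <<'E'
from h import *
K,T=camT("scene")
g=ray(K,T,(360,178),.2365); pa=ray(K,T,(352,287),.008); ba=ray(K,T,(367,220),.25)
b=ray(K,T,(153,262),.25); e1=ray(K,T,(111,222),.25); e2=ray(K,T,(157,206),.25);pb=ray(K,T,(174,325),.008)
for n,p in dict(g=g,pa=pa,ba=ba,b=b,e1=e1,e2=e2,pb=pb).items(): print(n,p.round(3))
try:
    move_pose([b[0]-.06,b[1]-.03,.40],down(0)); im,_=snap("wrist","wb")
    move_pose([g[0]+.02,g[1]-.03,.40],down(0)); snap("wrist","wa")
except MotionError as e: print(e)
print(get_time(),get_tcp_pos())
E
```

```text
g [0.58  0.2   0.236]
pa [0.702 0.167 0.008]
ba [0.697 0.17  0.25 ]
b [ 0.694 -0.235  0.25 ]
e1 [ 0.584 -0.303  0.25 ]
e2 [ 0.566 -0.214  0.25 ]
pb [ 0.698 -0.235  0.008]
3.0583 [0.60074252 0.16860223 0.39993128]
```

View pics/wb.png

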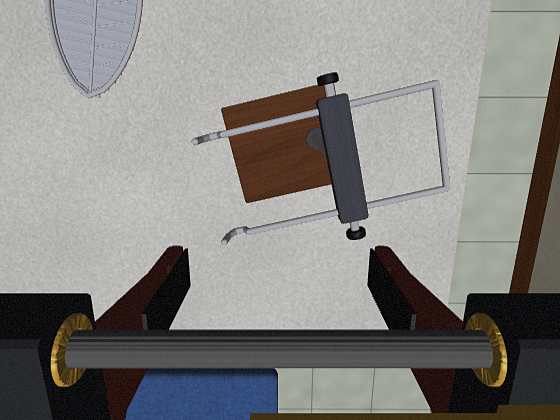

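View pics/wa.png

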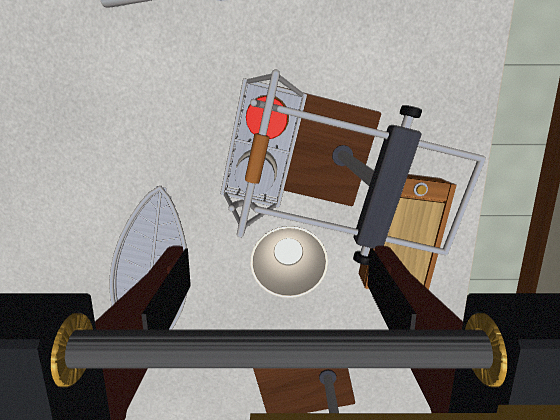

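The stand_b view shows the block top corners at (319,98), (348,94), (367,217) and (341,222). Its prong tips are at (195,142) and (226,240), and the back crossbar corners at (436,85) and (447,188). In the stand_a view the bar ends are at (276,73) and (241,233), and the grip is centred near (257,159).

Run:
```python
from h import *
def L(f): d=np.load(f"pics/{f}.npz"); return d["K"],d["T"]
A=L("wa");B=L("wb"); r=lambda C,uv,z: ray(*C,uv,z)[:2]
deg=lambda v: np.arctan2(v[1],v[0])
# a
be=[r(A,p,.2365) for p in((276,73),(241,233))]
print("bar",np.round(be,4),"len",np.linalg.norm(be[0]-be[1]),"mid",np.mean(be,0),"yaw",deg(be[0]-be[1])-np.pi/2)
print("grip",r(A,(257,159),.2365))
ca=np.mean([r(A,p,.25) for p in((392,125),(420,130),(384,247),(357,241))],0); print("blk a",ca)
u=[r(A,p,.24) for p in((285,108),(388,136),(483,158))]; print("prong yaw a",deg(u[2]-u[0]))
# b
cb=np.mean([r(B,p,.25) for p in((319,98),(348,94),(367,217),(341,222))],0); print("blk b",cb)
p1=[r(B,p,.24) for p in((228,132.5),(434,86))];p2=[r(B,p,.24) for p in((252,231),(445,189))]
y1,y2=deg(p1[1]-p1[0]),deg(p2[1]-p2[0]); print("yaws b",y1,y2, "back bar",deg(p1[1]-p2[1])-np.pi/2)
yb=(y1+y2)/2; x=np.array([np.cos(yb),np.sin(yb)]); n=np.array([-x[1],x[0]])
for nm,p in dict(t1=r(B,(195,142),.257),t2=r(B,(226,240),.257),p1=p1[0],p2=p2[0],q1=p1[1],q2=p2[1],k1=r(B,(219,134.5),.24),k2=r(B,(245,232),.24)).items():
    print(nm,p.round(4),"along",((p-cb)@x).round(4),"across",((p-cb)@n).round(4))
# look: labels on scene/side
```

```text
bar [[0.5987 0.271 ]
 [0.5649 0.1273]] len 0.14762437921475272 mid [0.58178396 0.19910971] yaw -0.23146932829064104
grip [0.58137899 0.19810978]
blk a [0.69728279 0.17388011]
prong yaw a -0.2388172861297424
blk b [ 0.68984902 -0.23313542]
yaws b 0.21730025479262388 0.226890457146031 back bar 0.22879713503132026
t1 [ 0.5636 -0.2167] along -0.1195 across 0.0438
t2 [ 0.5861 -0.3036] along -0.1168 across -0.0459
p1 [ 0.5891 -0.2101] along -0.0933 across 0.0446
p2 [ 0.6083 -0.301 ] along -0.0945 across -0.0483
q1 [ 0.7641 -0.1715] along 0.086 across 0.0438
q2 [ 0.7847 -0.2603] along 0.0866 across -0.0474
k1 [ 0.5811 -0.2119] along -0.1014 across 0.0447
k2 [ 0.6016 -0.302 ] along -0.1012 across -0.0478
```

Run:
```python
from h import *
g=np.array([.5816,.1986]); q=down(-.234)
move_pose([*g,.30],q)
f0=get_ft_force(); print("f0",f0)
print(movel([*g,.2175],v=.08,until_force=3))
command_gripper(.3)
f1=get_ft_force(); print(f1-f0,get_grip_width(),get_tcp_pos(),get_time())
im,(K,T)=snap("wrist","grasp")
M=R.from_quat(np.roll(get_ee_rot(),-1)).as_matrix()
print("exp grip px",proj(K,T,[*g,.2365]),"ends",[proj(K,T,np.array([*g,.2365])+M[:,0]*s*.022) for s in(-1,1)])
```

```text
f0 [0.58791294 0.97376091 1.25588598]
False
[-0.61893241 -0.77276424 -1.87421532] 0.30239912815468234 [0.58161369 0.19858059 0.21747582] 5.7917
exp grip px [278.75471874 284.75696277] ends [array([278.72931141, 328.26085469]), array([278.78215247, 237.78336826])]
```

View pics/grasp.png

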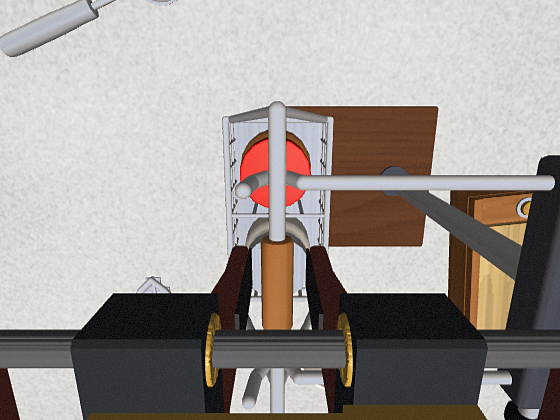

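The grip lies centred between the fingers, at about (277,285) with the finger pads at 250 and 308. Next I'll close, lift, withdraw along the prongs, carry the caddy across, and stop in front of stand_b.

```bash
cat >> h.py <<'E'
def ft(n=25):
    s=[]
    for _ in range(n): s.append(get_ft_force()); wait(.01)
    return np.mean(s,0)
E
python3 - <<'E'
from h import *
a=ft(); command_gripper(0); b=ft(); print("close df",b-a,get_grip_width(),get_finger_force())
p=get_tcp_pos()
movel(p+[0,0,.012],v=.03); print("lift12",ft()-a)
movel(p+[0,0,.037],v=.06); c=ft(); print("lifted",c-a,get_time())
y=-.234; x=np.array([np.cos(y),np.sin(y),0])
p2=p+[0,0,.037]-x*.085
movel(p2,v=.08)
z=p2[2]
movel([.455,0,z],down(-.005),v=.12)
yb=.223; xb=np.array([np.cos(yb),np.sin(yb)]); n=np.array([-xb[1],xb[0]])
cb=np.array([.6898,-.2331]); o=cb-n*.0015
movel([*(o-.185*xb),z],down(yb),v=.12)
wait(.3); print("carry",ft()-a,get_tcp_pos(),get_grip_width(),get_time())
snap("wrist","front"); im,(K,T)=snap("scene","sc1")
cv2.imwrite("pics/sc1c.png",cv2.resize(im[120:340,60:320,::-1],None,fx=2.6,fy=2.6,interpolation=2))
E
```

```text
close df [-0.34598304 -0.05620758  0.24419397] 0.1506557219627196 30.00012695789337
lift12 [-0.21779637 -0.04137826 -4.95450785]
lifted [-0.13017236 -0.10456042 -4.95054233] 8.1583
carry [-0.35293461  0.05347781 -4.76171775] [ 0.50969805 -0.27548296  0.25451567] 0.1540084272040431 14.375
```

View pics/front.png

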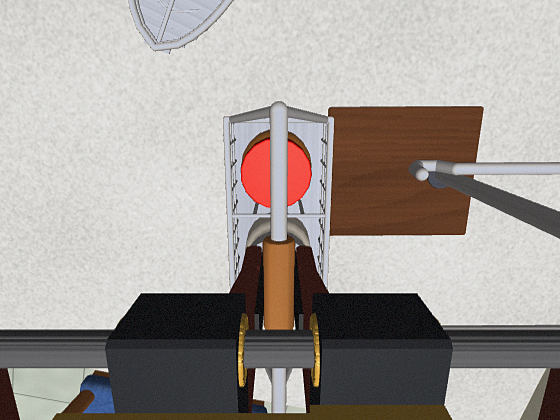

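View pics/sc1c.png

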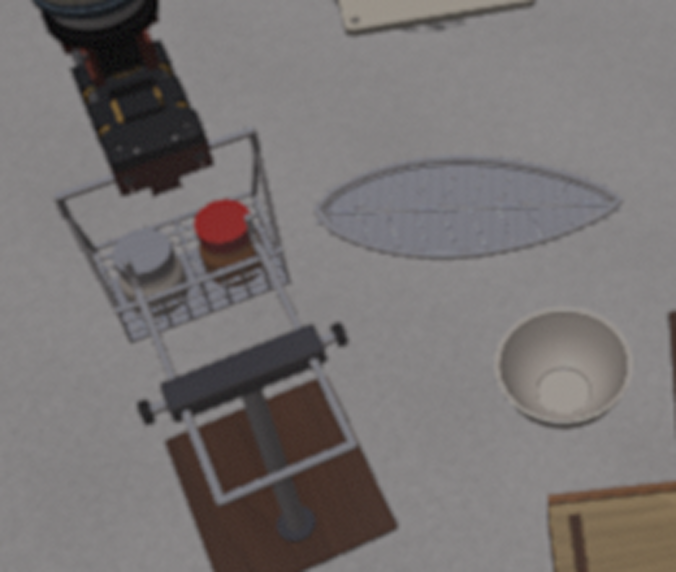

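The caddy hangs level with both jars upright, about 185 mm out from stand_b's post. The near prong runs level in the picture at row 169, so the yaw matches, and its tip is at (420,172). I'll go in over the level run and lower gently.

```bash
cat >> h.py <<'E'
yb=.223; xb=np.array([np.cos(yb),np.sin(yb)]); nb=np.array([-xb[1],xb[0]])
cb=np.array([.6898,-.2331]); o=cb-nb*.0015
def P(s,z): return [*(o-s*xb),z]
def loc(f): return np.round([f[0]*xb[0]+f[1]*xb[1],f[:2]@nb,f[2]],2)
E
python3 - <<'E'
from h import *
d=np.load("pics/front.npz")
for uv,z in(((421,171),.257),((437,167),.24)):
    t=ray(d["K"],d["T"],uv,z)[:2]-o; print("along",t@xb,"across",t@nb)
s=[get_ft_force() for _ in range(1)]
movel(P(.074,get_tcp_pos()[2]),v=.08); wait(.3)
f0=ft(); print("in",loc(f0),get_time())
movel(P(.074,.2305),v=.04)
h=movel(P(.074,.222),v=.008,until_force=2); f=ft()
print(h,get_tcp_pos()[2],loc(f-f0),get_time())
np.save("f0.npy",f0)
E
```

```text
along -0.12139858805301015 across 0.04771528620628251
along -0.1069252405890851 across 0.04671393016019988
in [-0.23  0.02 -4.73] 16.5167
True 0.22722197676539604 [ 0.9  -0.45 10.45] 18.025
```

Run:
```python
from h import *
f0=np.load("f0.npy"); z=get_tcp_pos()[2]
for i in range(6):
    z+=.0003; movel(P(.074,z),v=.01); f=loc(ft(15)-f0); print(round(z,5),round(get_tcp_pos()[2],5),f)
    if f[2]<3.5: break
print(get_time())
```

```text
0.22752 0.22742 [ 0.71 -0.29  5.69]
0.22782 0.22757 [ 1.12 -0.79  3.44]
18.9
```

Run:
```python
from h import *
f0=np.load("f0.npy"); z=.22782; s=.074
while s<.118:
    s+=.002 if s>.085 else .004
    movel(P(s,z),v=.02); f=loc(ft(8)-f0); print(round(s,3),round(get_tcp_pos()[2],5),f)
    if f[2]>5.5: z+=.0002
    elif f[2]>1.2 and f[2]<2: z-=.0001
    if f[2]<.5 or abs(f[0])>4: break
print(z,get_time())
```

```text
0.078 0.22759 [-1.05  0.2   2.98]
0.082 0.22765 [-0.76  0.29  1.98]
0.086 0.22769 [-0.44  0.02  1.64]
0.088 0.22766 [-0.07 -0.22  1.97]
0.09 0.22763 [ 0.21 -0.04  2.61]
0.092 0.22759 [ 0.2  -0.01  2.66]
0.094 0.22756 [ 0.07 -0.48  3.22]
0.096 0.22753 [ 0.26 -0.11  3.03]
0.098 0.22758 [ 0.29 -0.24  3.5 ]
0.1 0.22688 [-1.68  0.13  1.32]
0.102 0.22732 [-0.03  0.23  0.2 ]
0.22742000000000004 22.6833
```

The load vanished between 98 and 102 mm out, so the dip's middle should be near 108 mm. I'll lower there in small steps, yielding to any sideways force.

Run:
```python
from h import *
f0=np.load("f0.npy"); z=.2274; s=.1082
movel(P(s,z),v=.02); movel(P(s,.2255),v=.01); z=.2255; c=0
while z>.2155:
    z-=.001 if z>.2195 else .0004
    movel(P(s,z),v=.012); f=loc(ft(6)-f0); 
    print(round(s,4),round(z,4),round(get_tcp_pos()[2],5),f)
    if abs(f[0])>1.5: s-=np.sign(f[0])*.0008   # pushed inward(+x) -> move inward
    if f[2]>3.5: break
print(get_time())
```

```text
0.1082 0.2245 0.22443 [ 0.01 -0.04  0.27]
0.1082 0.2235 0.22344 [-0.05  0.06 -0.35]
0.1082 0.2225 0.22248 [0.15 0.23 0.24]
0.1082 0.2215 0.22146 [ 0.19  0.33 -0.13]
0.1082 0.2205 0.22045 [ 0.47 -0.24  0.29]
0.1082 0.2195 0.21944 [ 0.    0.26 -0.25]
0.1082 0.2191 0.2191 [0.16 0.12 0.15]
0.1082 0.2187 0.2187 [0.16 0.26 0.05]
0.1082 0.2183 0.21829 [0.24 0.4  0.21]
0.1082 0.2179 0.2179 [ 0.19 -0.04  0.22]
0.1082 0.2175 0.21765 [-0.24  0.06  1.84]
0.1082 0.2171 0.21744 [-0.85  0.77  4.75]
27.0833
```

Run:
```python
from h import *
a,_=snap("side","s2"); b,_=snap("wrist","w2")
A=cv2.resize(a[80:220,200:340],(600,600),interpolation=2)
A=cv2.resize(A,(400,400)); B=cv2.resize(b[60:420,180:540],(400,400))
cv2.imwrite("pics/chk.png",np.hstack([A,B])[:,:,::-1])
```

```text
(no output)
```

View pics/chk.png

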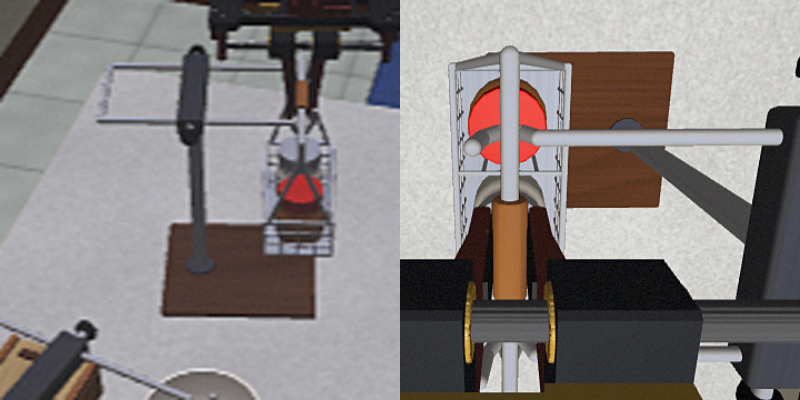

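The bar at (510,130) sits between the near prong's upturned tip at (472,147) and its level run, just as it did on stand_a, and the caddy is level. I'll release, rise and check.

Run:
```python
from h import *
f0=np.load("f0.npy")
command_gripper(.35); wait(.3); print(loc(ft()-f0),get_grip_width())
p=get_tcp_pos()
movel([p[0],p[1],.26],v=.04,until_force=4); p=get_tcp_pos(); print(p)
movel([p[0],p[1],.40],v=.1); wait(.3)
q=np.array(P(.03,.40)); movel([q[0],q[1]-.05,.40],v=.1); wait(.5)
b,_=snap("wrist","w3"); a,_=snap("side","s3"); c,_=snap("scene","sc3")
A=cv2.resize(c[100:380,60:460],(400,280)); S=cv2.resize(a[60:340,160:360],(400,560)); 
B=cv2.resize(b[:300],(400,214))
cv2.imwrite("pics/chk2.png",np.hstack([np.vstack([A,B,np.zeros((66,400,3),np.uint8)]),S])[:,:,::-1]); print(get_time())
```

```text
[ 0.24 -0.16  4.57] 0.34993250387321306
[ 0.58443387 -0.25843571  0.25960996]
32.9
```

View pics/chk2.png

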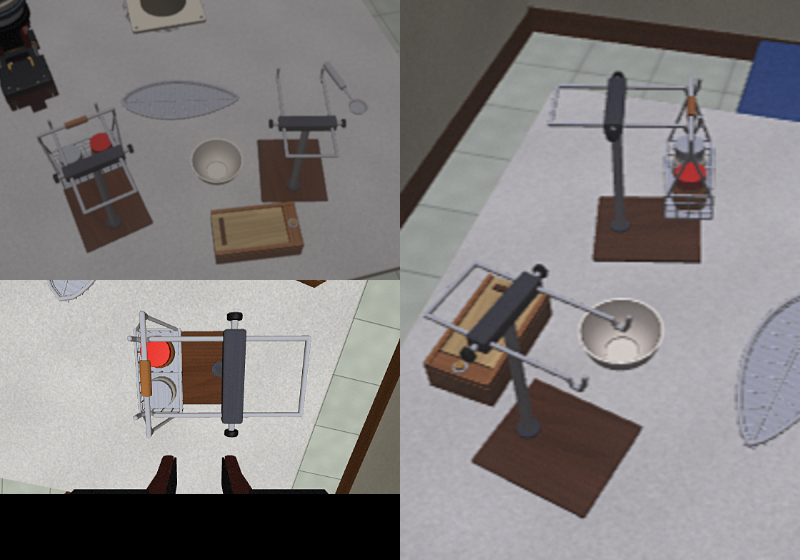

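The bar lies behind both upturned tips: in the wrist view the bar runs (142,315)–(149,435) and the tips are at (133,338) and (138,417). The jars are upright and the bystanders are where they were.

```bash
python3 -c "
from station import *
wait(1); print(job_done(),get_time())"
```

```text
the job is handed in; nothing more can be done
the job is handed in; nothing more can be done
```

The caddy now hangs on stand_b with its bar in both dips and the jars upright, everything else is where it was, and the job was handed in at about 34 s.

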